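# File a labelled parcel in the roll-top box

### The job

The small parcel standing in the labelling cradle is ready: put it away in the grey roll-top box. Roll the box's slatted cover right up, stand the parcel upright on the floor of the narrow channel just behind the front panel, beside the bottle already there, set down gently rather than dropped, and let go of it; then roll the cover down again until it is fully home. Leave that bottle and the white one on the bench where they stand.

Things in the scene. Friction and masses are not known exactly. Their poses are not given: they have to be found in the camera images.
- roll_box: grey sheet-metal roll-top box, fixed: a shallow dome 300 mm front to back, 202 mm wide, 171 mm high. Origin on the bench under the top of the dome; x points from its front to its back, y along its width, z up. Front panel at x = -133 mm, 8 mm thick, its top 110 mm above the bench. Cheeks: inner faces at y = +-95 mm, 6 mm thick, 109 mm high at the front, 147 mm beside the channel.
- cover (a joint): angle (rad) of the slatted aluminium cover, which turns about the line roll_box x = 0, z = -40 mm, along y (slats 200 mm from it): 0 = rolled down, home on the front panel; it grows as the cover rolls up and back under the fixed hood, to 0.82 = right up. Starts at 0 to 0.3. It stays where it is left; it takes about 4 to 7 N at the pull.
- cover_pull (a point): black pull, mid-width on the cover's leading rail: flat tab standing out along the arc's radius, 40 mm wide along roll_box y (grip across this), 11 mm thick, 41 mm clear of the rail. The point lies 12 mm inside its outer end, 234 mm from the arc's centre line. Cover home: at roll_box x = -147, z = 142 mm, leaning 39 degrees forward of upright; right up: x = 33, z = 192 mm, leaning 8 degrees back.
- channel (a point): middle of the floor of the file channel in the box, 10 mm above the bench, at roll_box x = -87 mm, y = 0, same axes. 62 mm wide (x), 190 mm long (y, cheek to cheek); walls on both long sides up to 110 mm above the bench, the top 19 mm flaring out 6 mm. A parcel fits only with its 68 mm side along y; its top then lies 5 mm below theirs. With the cover up it is open above.
- blue_bottle_mid (a point): centre of a small loose blue plastic bottle with a black cap, 40 mm in diameter, 100 mm high, standing in the channel near its +y end; leave it. About 140 mm of the channel beside it, towards -y, is free. Behind the channel stand two fixed spare tape rolls, up to 122 mm above the bench.
- cradle: steel labelling cradle, fixed; base plate 110 x 94 x 6 mm; origin on the bench under its middle, z up. At y = +-38 mm two end plates 3 mm thick, 94 mm high, up to 52 mm wide along x; at x = +-32 mm lips 24 mm high above the bench. It holds the parcel by its ends: only its two broad faces (+x and -x) are free, there is no finger room at the ends.
- parcel_mid (a point): centre of the parcel to be filed: brown cardboard carton with a label, 51 mm (x) x 68 mm (y) x 95 mm (z, up), 0.08 to 0.18 kg. It starts upright in the cradle, 6 mm above the bench, its axes as the cradle's within a few degrees.
- white_bottle_mid (a point): centre of a loose white plastic bottle with a red cap standing on the bench, 46 mm in diameter, 116 mm high; leave it

How it is judged:
By the outcome, as a careful person would: the job done as asked, in the order asked, and still so for the second after the job is handed in, with the robot touching nothing.
It also fails if it takes over 72 s, if anything falls off the work surface, if the arm or the gripper's body presses on something with over 40 N, if the wrist force passes 120 N, or if a joint passes its speed limit or range.

### The arm

A 6-joint arm with a two-finger parallel gripper is mounted at the origin on the work surface; the furniture and walls round the work are solid. World frame = base frame: x ahead of the robot, y to its left, z up, the work surface at z = 0. Lengths are in m, angles in degrees, forces in N, time in s.
With the tool pointing down it reaches from about 0.375 to 0.9 m from the base axis. Payload 3.1 kg.
Tool frame: the origin (TCP) lies on the centre line of the jaws, within the pads' length; the fingertips stand 25 mm ahead of it and the grasp point (between the pads) lies 6 mm ahead of it; z points along the fingers, y is the line along which they close (so a half turn about z gives the same grasp; the last joint's range is limited). The gripper opens to 87 mm and grips with 3 to 60 N. Pads are 19 mm wide; open, the fingers measure 117 mm over their backs; the gripper's body (75 mm by 190 mm) begins 51 mm behind the grasp point.
Start: joints at [53.027, 30.224, 82.088, -0, 67.689, -10.227], TCP at [0.281, 0.558, 0.248] pointing down, gripper open.
Joint ranges: [-176.69, 176.69], [-43.24, 126.21], [12.49, 139.97], [-82, 262], [0, 151.66], [-163.58, 163.58]. Speed limits (degrees/s): [159.86, 159.86, 180, 180, 180, 180].

### API

Orientations are given as a 3x3 rotation matrix whose columns are the frame's x, y, z axes.
In Python, from rig import * gives the robot as it stands.
- The arm moves only by the tool step_arm, never from a script. Its argument "steps" is a list of rows, each a list of 7 numbers: the shift along the tool's x, y, z normalised to -1 to 1, where 1 is 0.3 m, then the turn, a rotation vector about the tool's x, y, z normalised to -1 to 1, where 1 is 45 degrees, then the gripper's target within -1 to 1 (shut at 1, half-way at 0, fully open at -1). A call has 1 to 8 rows; each row is the pose to reach, as a shift and turn from the pose commanded when the call began, along the tool's axes at that moment; what a row does not reach only later rows make up. A row lasts 1/12 s, in which the tool goes at most 41.7 mm and 7.16 degrees, less where a joint would pass 70% of its speed; a pose out of reach is approached as far as the arm can. A call with a number of a shift or a turn outside -1 to 1 is refused whole. A call with a gripper value outside its range is refused whole. The fingers move at their own pace and stop on an object; the grip force is fixed at half the most. Time passes only in rows, so rows that repeat a pose let the fingers close. It gives the time, the measured TCP pose, the force, the opening and the grip force at its end, in the units of the state.
- read_state(): the state, without advancing time (a new reading comes with each control period).
- capture(name): name is "scene" or "side" or "wrist"; returns a dict with "image" (400x640x3 uint8, red, green, blue), "vertical_fov" (degrees; the focal length in pixels is half the picture's height over the tangent of half this angle, whatever the lens; pixels are square), "cx", "cy" (the principal point, pixels), "world_from_camera" (4x4, takes a point from camera to world coordinates); the wrist camera has in their place "T_tool_cam" (4x4, takes a point from camera to tool coordinates, whose origin is the TCP and whose axes are the flange's). Camera axes: x right, y down, z forward; pixel columns grow to the right and rows downward; lengths in m; the calibration is good to about 2 mm. A picture is of the moment at which its call begins: read the wrist's pose just before it. There is no depth.
- hand_in(): hands the job in; it is judged then, once.
The state is a dict: "time_s": time; "joint_positions": joint angles; "qvel": joint speeds; "tau": joint torques, N m; "position": TCP position; "tcp_rot": TCP orientation; "force": force on the tool from outside, world axes, zero at the start; "moment": the same for the moment, N m; "opening": opening from 0.0 (shut) to 1.0 (fully open); "grasp_force": force on a finger pad.
Only numpy, scipy, OpenCV 4.12 (cv2) and the standard library are available. Lean on these libraries where they do the work, as an engineer would, in place of code of your own. Each camera call takes 0.05 s, during which the arm holds its last target. There are 200 camera calls.

## Working session

There is one attempt and no reset: what is moved stays moved. The work goes in short steps, Python scripts to look and compute and a tool call to move; the robot and the scene stay as the last step left them, time stands still between calls to the robot, and variables do not carry over. Pictures are saved under pics/ and viewed, at most 10 in all, crops included, and the job is handed in when it is done.

Besides the shell and the picture viewer there is one more tool, called by a JSON object that holds its "method" and its "body". step_arm: Moves the arm, as the interface text tells. Scaled input: -1 to 1 covers 0.3 m each way for a shift and 45 degrees each way for a turn. Its arguments: {"type":"object","properties":{"steps":{"type":"array"}},"required":["steps"]}

```bash
ls; mkdir -p pics
python3 - <<'E'
from rig import *
import cv2,numpy as np
print(read_state())
ims=[]
for n in("scene","side"):
    c=capture(n);cv2.imwrite(f"pics/{n}0.png",c["image"][:,:,::-1])
    print(n,c["vertical_fov"],c["cx"],c["cy"],np.round(c["world_from_camera"],4).tolist())
c=capture("wrist");cv2.imwrite("pics/wrist0.png",c["image"][:,:,::-1]);print(c["vertical_fov"],c["cx"],c["cy"],np.round(c["T_tool_cam"],4).tolist())
E
```

```text
pics
{'time_s': 0.0, 'joint_positions': array([ 5.30270433e+01,  3.02795439e+01,  8.21563950e+01, -1.09223143e-04,
        6.76883891e+01, -1.02277783e+01]), 'qvel': array([-0.06493578, -0.08982472, -0.00862276,  0.06861629,  0.06355485,
       -0.06434011]), 'tau': array([ 3.82306353e-04, -4.40041637e+01, -1.76591045e+01,  6.34381687e-02,
        5.82315295e-02, -1.49504476e-04]), 'position': array([0.28083006, 0.55759713, 0.24656533]), 'tcp_rot': array([[-8.93016894e-01,  4.50021252e-01, -1.30366931e-03],
       [ 4.50022977e-01,  8.93015292e-01, -1.73465989e-03],
       [ 3.83562812e-04, -2.13576173e-03, -9.99997646e-01]]), 'force': array([-0.38512507, -0.45308993,  0.67821395]), 'moment': array([-0.02956445,  0.08497267,  0.02360292]), 'grasp_force': 0.0, 'opening': 0.9968234111268669}
scene 42.3828390058041 316.8975013742952 197.11955351596836 [[-0.6747, 0.5875, -0.4467, 0.9172], [0.7379, 0.5481, -0.3938, 0.5372], [0.0135, -0.5953, -0.8034, 0.9338], [0.0, 0.0, 0.0, 1.0]]
side 53.87500223626258 313.08525596882623 196.63923394943 [[-0.3108, 0.7497, -0.5843, 0.9525], [0.9505, 0.2425, -0.1944, 0.313], [-0.004, -0.6158, -0.7879, 0.7585], [0.0, 0.0, 0.0, 1.0]]
65.64888751394929 318.5534533117405 199.300685828439 [[-0.0011, -0.9652, -0.2615, 0.0716], [1.0, -0.0011, -0.0001, 0.0006], [-0.0002, -0.2615, 0.9652, -0.1378], [0.0, 0.0, 0.0, 1.0]]
```

View pics/scene0.png

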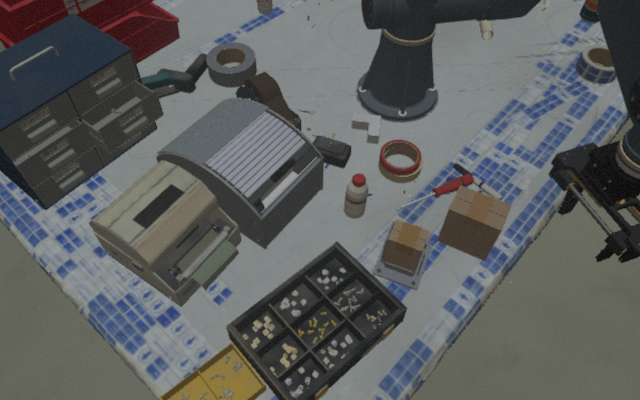

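View pics/side0.png

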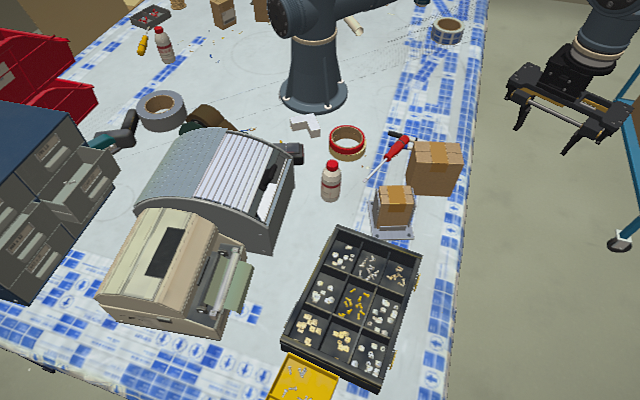

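The scene view shows the roll box near (245,170), with the parcel in its cradle at (405,248) and the white bottle at (357,195). In the side view the pull is at (268,177) and the parcel at (393,207). Next I'll make an enlarged composite for pixel picking.

Run:
```python
import cv2,numpy as np
s=cv2.imread("pics/scene0.png");d=cv2.imread("pics/side0.png")
def crop(im,x,y,w,h,k):
    o=cv2.resize(im[y:y+h,x:x+w],None,fx=k,fy=k,interpolation=cv2.INTER_CUBIC)
    for i in range(0,w,10):
        cv2.line(o,(i*k,0),(i*k,8 if (x+i)%50 else 20),(0,0,255),1)
        if (x+i)%50==0: cv2.putText(o,str(x+i),(i*k,30),0,.4,(0,0,255),1)
    for i in range(0,h,10):
        cv2.line(o,(0,i*k),(8 if (y+i)%50 else 20,i*k),(0,0,255),1)
        if (y+i)%50==0: cv2.putText(o,str(y+i),(22,i*k+5),0,.4,(0,0,255),1)
    return o
a=crop(s,150,90,200,160,2);b=crop(d,120,120,200,160,2)
a=cv2.resize(a,(400,320));b=cv2.resize(b,(400,320))
e=crop(s,360,210,100,70,4);f=crop(d,350,170,100,70,4)
cv2.imwrite("pics/comp.png",np.vstack([np.hstack([a,b]),np.hstack([e,f])]))
```

```text
(no output)
```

View pics/comp.png

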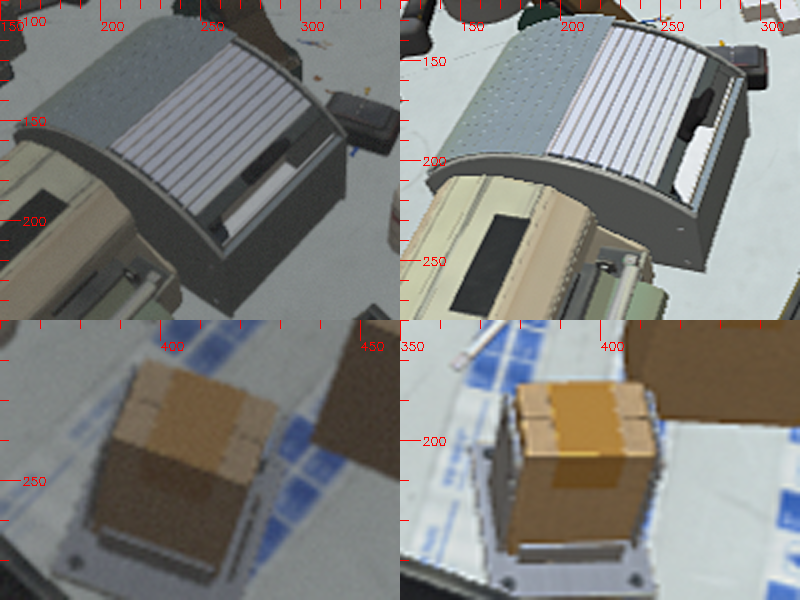

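The parcel's top corners and the box's front corners are clear in both views. The pull is dark, near scene (282,166) and side (266,175). I'll compute positions from these.

```bash
cat > h.py <<'E'
import numpy as np
from rig import *
def cams():
    return {n:capture(n) for n in("scene","side")}
def ray(c,p,T=None):
    T=c["world_from_camera"] if T is None else T
    f=200/np.tan(np.radians(c["vertical_fov"]/2))
    d=T[:3,:3]@np.array([(p[0]-c["cx"])/f,(p[1]-c["cy"])/f,1]);return T[:3,3],d/np.linalg.norm(d)
def onz(c,p,z,T=None):
    o,d=ray(c,p,T);return o+d*(z-o[2])/d[2]
def tri(rs):
    A=sum(np.eye(3)-np.outer(d,d) for o,d in rs);b=sum((np.eye(3)-np.outer(d,d))@o for o,d in rs)
    x=np.linalg.solve(A,b);return x,max(np.linalg.norm((np.eye(3)-np.outer(d,d))@(x-o)) for o,d in rs)
def wristT(c,s):
    T=np.eye(4);T[:3,:3]=s["tcp_rot"];T[:3,3]=s["position"];return T@c["T_tool_cam"]
def rel(target,R=None):
    "rows numbers for a target TCP pos (world) and rot"
    from scipy.spatial.transform import Rotation as Ro
    s=read_state();Rc=s["tcp_rot"]
    d=Rc.T@(np.array(target)-s["position"])/.3
    r=np.zeros(3) if R is None else np.degrees(Ro.from_matrix(Rc.T@R).as_rotvec())/45
    return np.round(d,3),np.round(r,3)
E
python3 - <<'E'
from h import *
C=cams();np.set_printoptions(precision=4,suppress=True)
def both(n,a,b,z):
    x,e=tri([ray(C["scene"],a),ray(C["side"],b)]);A=onz(C["scene"],a,z);B=onz(C["side"],b,z)
    print(n,x,round(e,4),A[:2],B[:2]);return (A+B)/2
P=[both("par",a,b,.101) for a,b in zip([(394.2,220.5),(429.5,230.5),(422,251),(387.5,238.5)],[(379,186),(411.5,185.5),(412.7,203.7),(380.2,204.5)])]
P=np.array(P);print(P.mean(0),[np.linalg.norm(P[i]-P[i-1]) for i in range(4)],np.degrees(np.arctan2(*(P[1]-P[0])[[1,0]])),np.degrees(np.arctan2(*(P[2]-P[3])[[1,0]])))
n=both("bot near",(266,248),(273,255.5),0);f=both("bot far",(322.5,188),(294,186),0)
n=both("top near",(261,217.5),(268.5,227.5),.109);f=both("top far",(322.5,157.5),(292.5,156),.109)
print(np.linalg.norm(n-f),np.degrees(np.arctan2(*(f-n)[[1,0]])))
both("pull",(282,166),(266,175),.15)
both("white bottle cap",(359,178),(332.5,165),.116)
E
```

```text
par [0.3931 0.2775 0.1009] 0.0 [0.3931 0.2775] [0.3933 0.2775]
par [0.3677 0.3429 0.1011] 0.0023 [0.3652 0.3414] [0.3703 0.3441]
par [0.4043 0.3549 0.0851] 0.0014 [0.4125 0.3575] [0.4187 0.3546]
par [0.426  0.289  0.0831] 0.0016 [0.4348 0.2932] [0.4416 0.2905]
[0.4037 0.317  0.101 ] [np.float64(0.04724163968818155), np.float64(0.07006880934911859), np.float64(0.04966589383784405), np.float64(0.06803771273539977)] 111.29892892056252 109.39303406183933
bot near [ 0.5696  0.0913 -0.0024] 0.0019 [0.5687 0.091 ] [0.5726 0.0932]
bot far [ 0.3642  0.0664 -0.0105] 0.0004 [0.3701 0.0714] [0.3726 0.0701]
top near [0.5748 0.0947 0.1191] 0.0026 [0.5683 0.087 ] [0.5715 0.0931]
top far [0.3743 0.0719 0.1099] 0.0001 [0.3736 0.0713] [0.3736 0.0717]
0.1971346785004104 -174.59276330330601
pull [0.47   0.0488 0.1433] 0.0022 [0.4719 0.0509] [0.4775 0.0535]
white bottle cap [0.3614 0.1622 0.101 ] 0.0032 [0.3684 0.1663] [0.3785 0.1678]
```

The parcel measures 51 × 68 mm at (0.404, 0.317), with its 68 mm axis at 110°. The box front centre is at (0.472, 0.081), facing +y with box y at about 5°. The parcel only fits the channel gripped by its ends, so I'll regrasp it on the bench. First I'll move above the box for a close look.

{"method": "step_arm", "body": {"steps": [[-0.64, -0.55, -0.28, 0, 0, 0.64, -1], [-0.64, -0.55, -0.28, 0, 0, 0.64, -1], [-0.64, -0.55, -0.28, 0, 0, 0.64, -1], [-0.64, -0.55, -0.28, 0, 0, 0.64, -1], [-0.64, -0.55, -0.28, 0, 0, 0.64, -1], [-0.64, -0.55, -0.28, 0, 0, 0.64, -1], [-0.64, -0.55, -0.28, 0, 0, 0.64, -1], [-0.64, -0.55, -0.28, 0, 0, 0.64, -1]]}}

```text
time_s: 0.92
position: [0.3804, 0.3218, 0.3332]
tcp_rot: [[-0.562, 0.827, 0.003], [0.827, 0.562, 0.0], [-0.002, 0.003, -1.0]]
force: [-0.4, 0.2, 0.1]
opening: 0.997
grasp_force: 0.0
```

```bash
cat >> h.py <<'E'
def rot(yaw,tilt=0):
    "tool y at yaw (deg), tool down; tilt leans the body towards tool +x (deg)"
    from scipy.spatial.transform import Rotation as Ro
    a=np.radians(yaw);y=np.array([np.cos(a),np.sin(a),0]);z=np.array([0,0,-1.]);R=np.c_[np.cross(y,z),y,z]
    return R@Ro.from_euler('y',-tilt,degrees=True).as_matrix()
E
python3 - <<'E'
from h import *
s=read_state();print(s["time_s"],s["position"],s["joint_positions"].round(1));print(rel([.475,.09,.33],rot(5.4)))
print(rot(0,25))
E
```

```text
0.9167 [0.38042312 0.32180255 0.33318249] [27.4 14.6 93.5 -0.1 71.8 -6.8]
(array([-0.816, -0.173,  0.011]), array([0.004, 0.001, 0.64 ]))
[[ 0.          1.          0.        ]
 [ 0.90630779  0.         -0.42261826]
 [-0.42261826  0.         -0.90630779]]
```

{"method": "step_arm", "body": {"steps": [[-0.816, -0.173, 0.01, 0, 0, 0.64, -1], [-0.816, -0.173, 0.01, 0, 0, 0.64, -1], [-0.816, -0.173, 0.01, 0, 0, 0.64, -1], [-0.816, -0.173, 0.01, 0, 0, 0.64, -1], [-0.816, -0.173, 0.01, 0, 0, 0.64, -1], [-0.816, -0.173, 0.01, 0, 0, 0.64, -1], [-0.816, -0.173, 0.01, 0, 0, 0.64, -1], [-0.816, -0.173, 0.01, 0, 0, 0.64, -1]]}}

```text
time_s: 1.58
position: [0.4748, 0.0921, 0.328]
tcp_rot: [[-0.094, 0.996, -0.001], [0.996, 0.094, 0.001], [0.001, -0.001, -1.0]]
force: [0.1, 1.0, -0.4]
opening: 1.004
grasp_force: 0.0
```

Run:
```python
from h import *
import cv2
s=read_state();c=capture("wrist");print(s["position"],s["joint_positions"].round(1))
np.save("w1.npy",wristT(c,s))
cv2.imwrite("pics/w1.png",c["image"][:,:,::-1])
```

```text
[0.47484954 0.09211328 0.32795774] [-2.3 13.7 95.6  0.  70.8 -7.8]
```

View pics/w1.png

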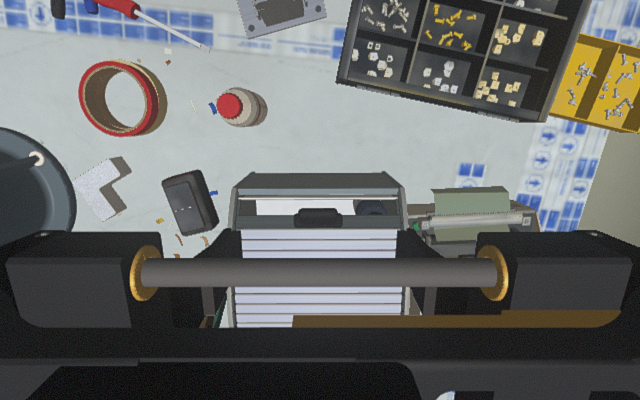

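The view shows the box front from (232,175) to (405,175), the pull at about (318,216) and the bottle's black cap at about (370,207). The white bottle is at (240,107) and the cradle at (282,10). I'll take edge profiles there for precise pixels.

Run:
```python
import cv2,numpy as np
g=cv2.cvtColor(cv2.imread("pics/w1.png"),6)
for x in(260,318,385): print(x,list(enumerate(g[166:240,x].tolist(),166)))
for y in(180,216,211,222,236): print(y,'L',list(enumerate(g[y,224:250].tolist(),224)),'R',list(enumerate(g[y,385:412].tolist(),385)))
for y in(211,216,222): print(y,list(enumerate(g[y,285:352].tolist(),285)))
o=cv2.resize(g[165:245,220:420],None,fx=4,fy=4,interpolation=2);cv2.imwrite("pics/w1c.png",cv2.convertScaleAbs(o,alpha=1.3,beta=20))
```

```text
260 [(166, 190), (167, 190), (168, 191), (169, 191), (170, 192), (171, 195), (172, 183), (173, 101), (174, 72), (175, 77), (176, 74), (177, 77), (178, 73), (179, 77), (180, 71), (181, 71), (182, 75), (183, 72), (184, 76), (185, 76), (186, 75), (187, 70), (188, 94), (189, 147), (190, 142), (191, 139), (192, 140), (193, 140), (194, 133), (195, 88), (196, 96), (197, 136), (198, 217), (199, 177), (200, 210), (201, 220), (202, 219), (203, 217), (204, 218), (205, 216), (206, 217), (207, 215), (208, 216), (209, 216), (210, 216), (211, 216), (212, 217), (213, 221), (214, 207), (215, 99), (216, 81), (217, 81), (218, 87), (219, 86), (220, 88), (221, 85), (222, 89), (223, 84), (224, 85), (225, 82), (226, 84), (227, 82), (228, 94), (229, 141), (230, 189), (231, 196), (232, 189), (233, 193), (234, 195), (235, 193), (236, 196), (237, 201), (238, 181), (239, 101)]
318 [(166, 190), (167, 192), (168, 190), (169, 193), (170, 192), (171, 194), (172, 181), (173, 81), (174, 71), (175, 73), (176, 77), (177, 77), (178, 78), (179, 76), (180, 73), (181, 77), (182, 76), (183, 77), (184, 74), (185, 76), (186, 
[... 6088 characters left out ...]
8, 89), (289, 87), (290, 87), (291, 93), (292, 88), (293, 77), (294, 55), (295, 53), (296, 57), (297, 62), (298, 55), (299, 53), (300, 56), (301, 49), (302, 50), (303, 48), (304, 50), (305, 49), (306, 49), (307, 49), (308, 51), (309, 52), (310, 53), (311, 51), (312, 48), (313, 51), (314, 51), (315, 52), (316, 51), (317, 51), (318, 54), (319, 46), (320, 45), (321, 46), (322, 52), (323, 51), (324, 48), (325, 47), (326, 51), (327, 51), (328, 51), (329, 50), (330, 51), (331, 46), (332, 48), (333, 50), (334, 51), (335, 48), (336, 61), (337, 51), (338, 58), (339, 54), (340, 50), (341, 51), (342, 66), (343, 82), (344, 86), (345, 83), (346, 86), (347, 83), (348, 85), (349, 80), (350, 84), (351, 84)]
```

View pics/w1c.png

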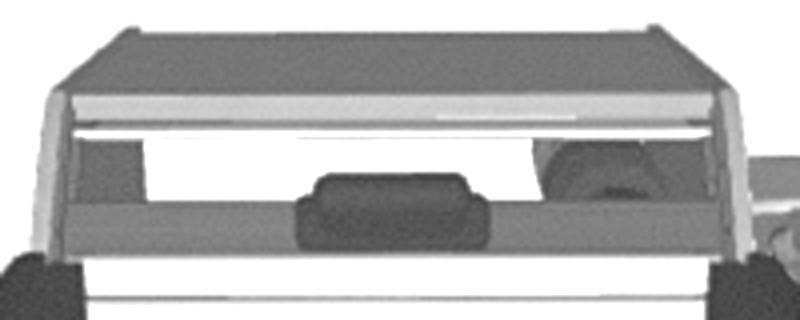

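The enlarged view shows the panel's bottom edge at row 172.5 and its top front edge at row 188, with cheek front corners at (234.5,188) and (402.5,188). The tab's outer edge is at row 208, columns 298–337, and the bottle cap is near (373,205).

Run:
```python
from h import *
np.set_printoptions(precision=4,suppress=True)
c=capture("wrist");T=np.load("w1.npy")
for n,p,z in[("bl",(252.5,172.6),0),("br",(384,172),0),("tl",(234.5,188.2),.109),("tr",(402.5,187.8),.109),("panel front top",(318,188),.11),("panel back top",(318,195),.11),("cap",(373,205),.11),("wb cap",(229,104),.116),("tray",(337,83),.04),("tray",(548,122),.04)]: print(n,onz(c,p,z,T)[:2])
l,r=onz(c,(234.5,188.2),.109,T),onz(c,(402.5,187.8),.109,T)
print(np.linalg.norm(r-l));yaw=np.arctan2(*(r-l)[[1,0]]);print(np.degrees(yaw))
Y=np.array([np.cos(yaw),np.sin(yaw),0]);X=np.array([np.sin(yaw),-np.cos(yaw),0])
pf=onz(c,(318,188),.11,T)
for xf in(-.137,):
    O=(l+r)/2; O=O+X*(np.dot(pf-O,X)-xf);O[2]=0;print("O",O)
    for nm,p,rad in[("tip",(317.5,208.2),.246),("rail front",(318,215),.205),("slat edge",(318,228.5),.203)]:
        o,d=ray(c,p,T);ob=np.array([np.dot(o-O,X),o[2]+.04]);db=np.array([d@X,d[2]])
        k=np.roots([db@db,2*ob@db,ob@ob-rad**2]).real.min();q=ob+k*db
        w=o+k*d-O;print(nm,q,"y",w@Y,"fwd deg",np.degrees(np.arctan2(-q[0],q[1])))
```

```text
bl [0.3758 0.0711]
br [0.5747 0.0907]
tl [0.377  0.0721]
tr [0.5743 0.0911]
panel front top [0.4751 0.0818]
panel back top [0.4759 0.0733]
cap [0.5424 0.0672]
wb cap [0.3707 0.1668]
tray [0.4879 0.2065]
tray [0.7732 0.1841]
0.19829932211390355
5.50221123354999
O [ 0.4888 -0.0545  0.    ]
tip [-0.1299  0.2089] y -0.0009521773215020684 fwd deg 31.872110972836808
rail front [-0.1109  0.1724] y -0.0005883200367731955 fwd deg 32.75183909011882
slat edge [-0.0969  0.1784] y -0.0006174927194795077 fwd deg 28.521032640888453
```

```bash
cat >> h.py <<'E'
BO=np.array([.4888,-.0545,0]);BYAW=5.5
def bx(x,y,z):
    a=np.radians(BYAW);return BO+x*np.array([np.sin(a),-np.cos(a),0])+y*np.array([np.cos(a),np.sin(a),0])+np.array([0,0,z])
def pullpose(fwd,r=.240,y=-.001):
    a=np.radians(fwd);return bx(-r*np.sin(a),y,r*np.cos(a)-.04),rot(BYAW,fwd)
E
python3 - <<'E'
from h import *
print(rel(*pullpose(30.6,.31)))
E
```

```text
(array([0.027, 0.   , 0.337]), array([-0.001, -0.682,  0.004]))
```

{"method": "step_arm", "body": {"steps": [[0.027, 0, 0.1, 0, -0.68, 0, -1], [0.027, 0, 0.2, 0, -0.68, 0, -1], [0.027, 0, 0.337, 0, -0.68, 0, -1], [0.027, 0, 0.337, 0, -0.68, 0, -1], [0.027, 0, 0.337, 0, -0.68, 0, -1], [0.027, 0, 0.337, 0, -0.68, 0, -1], [0.027, 0, 0.337, 0, -0.68, 0, -1]]}}

```text
time_s: 2.27
position: [0.4726, 0.1036, 0.227]
tcp_rot: [[-0.089, 0.995, 0.051], [0.857, 0.103, -0.505], [-0.508, -0.001, -0.861]]
force: [0.4, 0.1, 0.4]
opening: 1.001
grasp_force: 0.0
```

Run:
```python
from h import *
s=read_state();print(s["position"],s["joint_positions"].round(1));print(rel(*pullpose(30.6,.31)),rel(*pullpose(30.6,.241)))
```

```text
[0.47260915 0.10355766 0.22699924] [ 15.8  27.  100.6 -34.2  62.9  28.7]
(array([-0.003, -0.   ,  0.002]), array([ 0.003, -0.001,  0.008])) (array([-0.003, -0.001,  0.232]), array([ 0.003, -0.001,  0.008]))
```

Reached as planned. I'll go in radially and close on the tab.

{"method": "step_arm", "body": {"steps": [[0, 0, 0.08, 0, 0, 0, -1], [0, 0, 0.16, 0, 0, 0, -1], [0, 0, 0.23, 0, 0, 0, -1], [0, 0, 0.23, 0, 0, 0, -1], [0, 0, 0.23, 0, 0, 0, 1], [0, 0, 0.23, 0, 0, 0, 1], [0, 0, 0.23, 0, 0, 0, 1], [0, 0, 0.23, 0, 0, 0, 1]]}}

```text
time_s: 2.93
position: [0.4776, 0.0669, 0.1694]
tcp_rot: [[-0.084, 0.995, 0.053], [0.857, 0.099, -0.506], [-0.509, 0.003, -0.861]]
force: [-0.5, 1.4, 0.1]
opening: 0.783
grasp_force: 0.0
```

{"method": "step_arm", "body": {"steps": [[0, 0, 0, 0, 0, 0, 1], [0, 0, 0, 0, 0, 0, 1], [0, 0, 0, 0, 0, 0, 1], [0, 0, 0, 0, 0, 0, 1]]}}

```text
time_s: 3.27
position: [0.4768, 0.0664, 0.1682]
tcp_rot: [[-0.085, 0.995, 0.05], [0.857, 0.099, -0.506], [-0.509, 0.0, -0.861]]
force: [-0.2, -0.3, -0.0]
opening: 0.477
grasp_force: 0.0
```

Run:
```python
from h import *
s=read_state();print(s["time_s"],s["position"],s["force"],s["opening"],s["grasp_force"])
for f in(22,14,6,-2,-8): print(f,rel(*pullpose(f,.240,-.001)))
```

```text
3.2667 [0.47683561 0.0664155  0.16819095] [-0.15961004 -0.32822817 -0.04095973] 0.4774980095579054 0.0
22 (array([-0.115, -0.003,  0.012]), array([0.002, 0.191, 0.003]))
14 (array([-0.224, -0.003,  0.037]), array([0.002, 0.369, 0.003]))
6 (array([-0.328, -0.003,  0.076]), array([0.002, 0.547, 0.003]))
-2 (array([-0.426, -0.003,  0.13 ]), array([0.001, 0.724, 0.004]))
-8 (array([-0.494, -0.004,  0.178]), array([0.001, 0.858, 0.004]))
```

{"method": "step_arm", "body": {"steps": [[0, 0, 0, 0, 0, 0, 1], [0, 0, 0, 0, 0, 0, 1], [0, 0, 0, 0, 0, 0, 1], [0, 0, 0, 0, 0, 0, 1]]}}

```text
time_s: 3.6
position: [0.4761, 0.0662, 0.1681]
tcp_rot: [[-0.085, 0.995, 0.049], [0.856, 0.098, -0.507], [-0.509, -0.001, -0.861]]
force: [-3.2, 1.7, 4.2]
opening: 0.457
grasp_force: 30.0
```

{"method": "step_arm", "body": {"steps": [[-0.042, 0, 0.001, 0, 0.067, 0, 1], [-0.084, 0, 0.004, 0, 0.133, 0, 1], [-0.125, 0, 0.01, 0, 0.2, 0, 1], [-0.166, 0, 0.017, 0, 0.267, 0, 1], [-0.207, 0, 0.027, 0, 0.333, 0, 1], [-0.247, 0, 0.039, 0, 0.4, 0, 1], [-0.287, 0, 0.053, 0, 0.467, 0, 1], [-0.325, 0, 0.069, 0, 0.533, 0, 1]]}}

```text
time_s: 4.27
position: [0.4853, -0.0274, 0.1996]
tcp_rot: [[-0.098, 0.995, 0.01], [0.989, 0.099, -0.11], [-0.111, -0.001, -0.994]]
force: [-1.3, 3.6, -4.7]
opening: 0.459
grasp_force: 30.0
```

Run:
```python
from h import *
s=read_state();print(s["time_s"],s["position"],s["force"],s["opening"],s["grasp_force"])
p=s["position"]-bx(0,0,0);a=np.radians(BYAW);xb=p@[np.sin(a),-np.cos(a),0];print("r",np.hypot(xb,p[2]+.04),np.degrees(np.arctan2(-xb,p[2]+.04)),np.degrees(np.arcsin(-s["tcp_rot"][2,0])))
for f in(-8,-9): print(f,rel(*pullpose(f,.240,-.001)))
```

```text
4.2667 [ 0.48531024 -0.02742583  0.1995756 ] [-1.30088103  3.63183647 -4.72229099] 0.45854044397741395 30.000274255871773
r 0.24112420538161738 6.497121645596423 6.368562665159763
-8 (array([-0.2  , -0.001,  0.029]), array([-0.001,  0.319,  0.004]))
-9 (array([-0.214, -0.001,  0.032]), array([-0.001,  0.342,  0.004]))
```

Smooth so far, with about 5 N along the pull. I'll roll it to the stop, slightly past nominal.

{"method": "step_arm", "body": {"steps": [[-0.042, 0, 0.001, 0, 0.067, 0, 1], [-0.084, 0, 0.004, 0, 0.133, 0, 1], [-0.125, 0, 0.01, 0, 0.2, 0, 1], [-0.166, 0, 0.018, 0, 0.267, 0, 1], [-0.2, 0, 0.029, 0, 0.32, 0, 1], [-0.214, 0, 0.032, 0, 0.342, 0, 1], [-0.224, 0, 0.034, 0, 0.342, 0, 1], [-0.224, 0, 0.034, 0, 0.342, 0, 1]]}}

```text
time_s: 4.93
position: [0.4916, -0.0918, 0.1983]
tcp_rot: [[-0.094, 0.995, -0.017], [0.982, 0.095, 0.162], [0.163, -0.002, -0.987]]
force: [-1.8, 11.4, 11.7]
opening: 0.458
grasp_force: 30.0
```

```bash
cat >> h.py <<'E'
def arc():
    s=read_state();p=s["position"]-BO;a=np.radians(BYAW);xb=p@[np.sin(a),-np.cos(a),0]
    print(s["time_s"],s["position"].round(4),s["force"].round(1),"r",np.hypot(xb,p[2]+.04).round(4),"fwd",np.degrees(np.arctan2(-xb,p[2]+.04)).round(2),"lean",np.degrees(np.arcsin(-s["tcp_rot"][2,0])).round(2),s["opening"].round(3))
E
python3 -c "
from h import *
arc()"
```

```text
Traceback (most recent call last):
  File "h.py", line 35, in arc
    print(s["time_s"],s["position"].round(4),s["force"].round(1),"r",np.hypot(xb,p[2]+.04).round(4),"fwd",np.degrees(np.arctan2(-xb,p[2]+.04)).round(2),"lean",np.degrees(np.arcsin(-s["tcp_rot"][2,0])).round(2),s["opening"].round(3))
                                                                                                                                                                                                                  ^^^^^^^^^^^^^^^^^^
AttributeError: 'float' object has no attribute 'round'
```

{"method": "step_arm", "body": {"steps": [[0, 0, 0, 0, 0, 0, -1], [0, 0, 0, 0, 0, 0, -1], [0, 0, 0, 0, 0, 0, -1], [0, 0, -0.02, 0, 0, 0, -1], [0, 0, -0.14, 0, 0, 0, -1], [0, 0, -0.27, 0, 0, 0, -1], [0, 0, -0.4, 0, 0, 0, -1], [0, 0, -0.45, 0, 0, 0, -1]]}}

```text
time_s: 5.6
position: [0.4972, -0.118, 0.3364]
tcp_rot: [[-0.098, 0.995, -0.006], [0.984, 0.098, 0.146], [0.146, 0.008, -0.989]]
force: [-0.2, 0.1, -0.4]
opening: 0.957
grasp_force: 0.0
```

```bash
sed -i 's/s\["opening"\].round(3)/s["opening"]/' h.py; python3 -c "
from h import *
arc();print(rel([.475,.11,.33],rot(5.5)))"
```

```text
5.6 [ 0.4972 -0.118   0.3364] [-0.2  0.1 -0.4] r 0.3818 fwd -9.65 lean -8.41 0.9570146175495112
(array([0.752, 0.001, 0.133]), array([ 0.01 , -0.187,  0.003]))
```

{"method": "step_arm", "body": {"steps": [[0.14, 0, 0.03, 0, -0.1, 0, -1], [0.28, 0, 0.06, 0, -0.19, 0, -1], [0.42, 0, 0.08, 0, -0.19, 0, -1], [0.56, 0, 0.1, 0, -0.19, 0, -1], [0.7, 0, 0.13, 0, -0.19, 0, -1], [0.752, 0, 0.133, 0.01, -0.19, 0, -1], [0.752, 0, 0.133, 0.01, -0.19, 0, -1]]}}

```text
time_s: 6.18
position: [0.4715, 0.1157, 0.3264]
tcp_rot: [[-0.104, 0.995, -0.008], [0.995, 0.104, 0.004], [0.005, -0.007, -1.0]]
force: [0.4, 0.2, -0.2]
opening: 0.998
grasp_force: 0.0
```

Run:
```python
from h import *
import cv2
s=read_state();c=capture("wrist");print(s["position"],s["tcp_rot"].round(3))
np.save("w2.npy",wristT(c,s));cv2.imwrite("pics/w2.png",c["image"][:,:,::-1])
im=c["image"][:,:,::-1];o=cv2.resize(im[170:320,190:450],None,fx=3,fy=3,interpolation=2)
cv2.imwrite("pics/w2c.png",cv2.convertScaleAbs(o,alpha=1.3,beta=20))
```

```text
[0.47154634 0.11569614 0.32641223] [[-0.104  0.995 -0.008]
 [ 0.995  0.104  0.004]
 [ 0.005 -0.007 -1.   ]]
```

View pics/w2c.png

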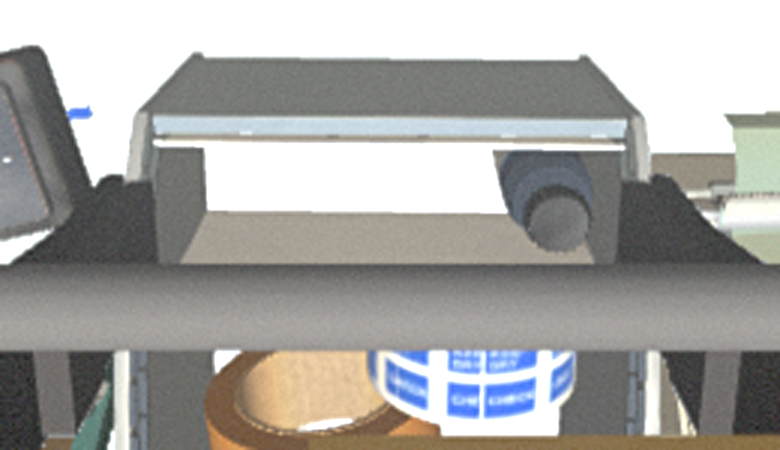

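The channel is open. Its floor's back edge is at row 240.3 (crop row 211), the -y cheek/floor edge is at column 258.3, and the panel top spans rows 208.7–215.7. The bottle cap centre is at about (375.7,243.3).

Run:
```python
from h import *
np.set_printoptions(precision=4,suppress=True)
c=capture("wrist");T=np.load("w2.npy");a=np.radians(BYAW)
X=np.array([np.sin(a),-np.cos(a),0]);Y=np.array([np.cos(a),np.sin(a),0])
for n,u,v,z in[("floor back L",210,211,.01),("floor back R",480,211.5,.01),("floor left",205,180,.01),("panel front",390,116,.11),("panel back",390,136.5,.11),("wall",390,149,.11),("cap",557,220,.11),("cheekL inner floor/back corner",207,211,.01),("back wall at bar",390,262,.09),("tl",150,113,.109),("tr",640,115,.109)]:
    p=onz(c,(190+(u+.5)/3-.5,170+(v+.5)/3-.5),z,T);print(n,p,"box",(p-BO)@X,(p-BO)@Y)
```

```text
floor back L [ 0.3892 -0.0091  0.01  ] box -0.054703197890855926 -0.09481406067595152
floor back R [0.5299 0.0056 0.01  ] box -0.05585182887981436 0.04671819388280891
floor left [0.3856 0.0079 0.01  ] box -0.07195675010784493 -0.09670140780808445
panel front [0.4749 0.082  0.11  ] box -0.1371928344698173 -0.0007448786191374728
panel back [0.4758 0.0735 0.11  ] box -0.12864832422501832 -0.00067439229371977
wall [0.4763 0.0683 0.11  ] box -0.12338839872290668 -0.0006310015305288235
cap [0.5475 0.0451 0.11  ] box -0.09346846006770006 0.06794461919891666
cheekL inner floor/back corner [ 0.3876 -0.0093  0.01  ] box -0.054687285018965706 -0.09638987826629208
back wall at bar [0.4824 0.0097 0.09  ] box -0.06455676901469333 -0.0002111150846579304
tl [0.3796 0.0729 0.109 ] box -0.1372509045784661 -0.09649638494028563
tr [0.5738 0.0926 0.109 ] box -0.13823832920881954 0.09866911759507259
```

Box frame confirmed to about 1 mm: floor back edge at -55 mm (given -56) and cheek at -96 mm (given -95). The bottle is at y = +68 mm. Now one close look at the parcel.

```bash
python3 -c "
from h import *
print(rel([.434,.232,.31],rot(20)))"
```

```text
(array([ 0.409, -0.087,  0.056]), array([-0.008, -0.005, -0.315]))
```

{"method": "step_arm", "body": {"steps": [[0.12, -0.03, 0.056, 0, 0, -0.16, -1], [0.24, -0.06, 0.056, 0, 0, -0.315, -1], [0.36, -0.087, 0.056, -0.008, -0.005, -0.315, -1], [0.41, -0.087, 0.056, -0.008, -0.005, -0.315, -1], [0.41, -0.087, 0.056, -0.008, -0.005, -0.315, -1], [0.41, -0.087, 0.056, -0.008, -0.005, -0.315, -1]]}}

```text
time_s: 6.78
position: [0.4347, 0.2311, 0.3098]
tcp_rot: [[-0.34, 0.94, -0.0], [0.94, 0.34, -0.0], [-0.0, -0.001, -1.0]]
force: [0.1, -0.6, 0.2]
opening: 1.003
grasp_force: 0.0
```

Run:
```python
from h import *
import cv2
s=read_state();c=capture("wrist");print(s["position"],s["tcp_rot"].round(3))
np.save("w3.npy",wristT(c,s));cv2.imwrite("pics/w3.png",c["image"][:,:,::-1])
```

```text
[0.43467418 0.23107232 0.30983166] [[-0.34   0.94  -0.   ]
 [ 0.94   0.34  -0.   ]
 [-0.    -0.001 -1.   ]]
```

View pics/w3.png

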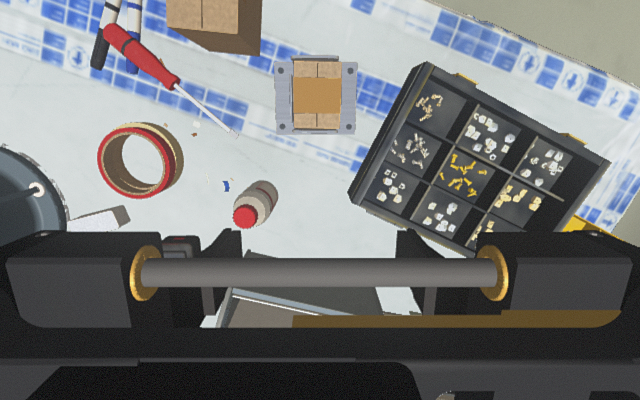

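The parcel top is centred near (317,92) in the cradle, square to the image. The white bottle cap is at (245,215), the tray's near corner is about (350,195), and the free bench lies around (300,180).

Run:
```python
from h import *
import cv2
np.set_printoptions(precision=4,suppress=True)
c=capture("wrist");T=np.load("w3.npy");im=cv2.imread("pics/w3.png")
h=cv2.cvtColor(im,cv2.COLOR_BGR2HSV);m=((h[...,0]<25)&(h[...,1]>60)&(h[...,2]>60)).astype(np.uint8)
m[:, :280]=0;m[:,360:]=0;m[:45]=0;m[140:]=0
m=cv2.morphologyEx(m,cv2.MORPH_OPEN,np.ones((3,3)))
k=max(cv2.findContours(m,0,2)[0],key=cv2.contourArea);r=cv2.minAreaRect(k);print(r)
P=np.array([onz(c,p,.101,T) for p in cv2.boxPoints(r)]);print(P.mean(0),[np.linalg.norm(P[i]-P[i-1]) for i in range(4)])
for i in range(2): print(np.degrees(np.arctan2(*(P[i+1]-P[i])[[1,0]])))
for n,p,z in[("wb cap",(245,215),.116),("wb base",(268,188),0),("tray corner top",(350,195),.04),("tray corner2",(470,255),.04),("tray top2",(420,63),.04),("carton br",(262,52),0),("carton bl top",(168,27),.1),("tape",(180,165),0),("driver tip",(232,135),0),("cradle bl",(276,134),0),("cradle br",(354,132),0),("spot",(300,185),0)]: print(n,onz(c,p,z,T)[:2])
```

```text
((317.0, 94.0), (68.0, 48.0), 90.0)
[0.4018 0.3179 0.101 ] [np.float64(0.06849537002116189), np.float64(0.049562808049856015), np.float64(0.06849014099474449), np.float64(0.05233498177511472)]
19.80372142347762
-69.11028771909776
wb cap [0.3693 0.1691]
wb base [0.3752 0.1757]
tray corner top [0.4859 0.2151]
tray corner2 [0.6798 0.1907]
tray top2 [0.5057 0.3985]
carton br [0.3125 0.3496]
carton bl top [0.2382 0.3283]
tape [0.2447 0.1651]
driver tip [0.3042 0.232 ]
cradle bl [0.3624 0.2544]
cradle br [0.4652 0.2944]
spot [0.4183 0.196 ]
```

Parcel at (0.402, 0.318), yaw 20.3°, sizes as given. Intermediate bench spot: (0.48, 0.15), aligned with the box, then regrasp by the ends with a 25° forward lean to clear the cheeks.

```bash
python3 -c "
from h import *
print(rel([.402,.318,.2],rot(20.3)),rel([.402,.318,.088],rot(20.3)))"
```

```text
(array([ 0.312, -0.004,  0.366]), array([-0.001, -0.   , -0.012])) (array([ 0.312, -0.003,  0.739]), array([-0.001, -0.   , -0.012]))
```

{"method": "step_arm", "body": {"steps": [[0.1, 0, 0.1, 0, 0, -0.01, -1], [0.2, 0, 0.2, 0, 0, -0.01, -1], [0.312, -0.004, 0.3, 0, 0, -0.01, -1], [0.312, -0.004, 0.4, 0, 0, -0.01, -1], [0.312, -0.004, 0.5, 0, 0, -0.01, -1], [0.312, -0.004, 0.6, 0, 0, -0.01, -1], [0.312, -0.004, 0.69, 0, 0, -0.01, -1], [0.312, -0.004, 0.738, 0, 0, -0.01, -1]]}}

```text
time_s: 7.55
position: [0.4006, 0.3176, 0.0857]
tcp_rot: [[-0.345, 0.939, -0.005], [0.939, 0.345, -0.002], [0.0, -0.005, -1.0]]
force: [0.4, 0.1, 0.3]
opening: 1.001
grasp_force: 0.0
```

{"method": "step_arm", "body": {"steps": [[0, 0, 0, 0, 0, 0, 1], [0, 0, 0, 0, 0, 0, 1], [0, 0, 0, 0, 0, 0, 1], [0, 0, 0, 0, 0, 0, 1], [0, 0, 0, 0, 0, 0, 1], [0, 0, 0, 0, 0, 0, 1], [0, 0, 0, 0, 0, 0, 1], [0, 0, 0, 0, 0, 0, 1]]}}

```text
time_s: 8.22
position: [0.4012, 0.3199, 0.0893]
tcp_rot: [[-0.347, 0.938, 0.0], [0.938, 0.347, 0.001], [0.001, 0.001, -1.0]]
force: [0.1, -0.8, 5.6]
opening: 0.575
grasp_force: 30.0
```

Gripped at 50 mm. I'll lift straight up.

{"method": "step_arm", "body": {"steps": [[0, 0, -0.03, 0, 0, 0, 1], [0, 0, -0.08, 0, 0, 0, 1], [0, 0, -0.16, 0, 0, 0, 1], [0, 0, -0.24, 0, 0, 0, 1], [0, 0, -0.32, 0, 0, 0, 1], [0, 0, -0.4, 0, 0, 0, 1], [0, 0, -0.45, 0, 0, 0, 1], [0, 0, -0.45, 0, 0, 0, 1]]}}

```text
time_s: 8.88
position: [0.4025, 0.3207, 0.2271]
tcp_rot: [[-0.347, 0.938, 0.006], [0.938, 0.347, 0.004], [0.002, 0.007, -1.0]]
force: [0.4, 0.0, -0.8]
opening: 0.571
grasp_force: 30.0
```

```bash
python3 -c "
from h import *
s=read_state();print(s['position'],s['opening'],s['force'],s['joint_positions'].round(0))
print(rel([.455,.22,.225],rot(60)),rel([.48,.15,.225],rot(95.5)))"
```

```text
[0.40252453 0.3206978  0.2271059 ] 0.5712785253287543 [ 0.38499711  0.03946028 -0.83127803] [26. 23. 99.  0. 57.  6.]
(array([-0.376,  0.047,  0.007]), array([ 0.009,  0.001, -0.881])) (array([-0.623,  0.044,  0.006]), array([ 0.009,  0.003, -1.67 ]))
```

{"method": "step_arm", "body": {"steps": [[-0.06, 0.01, 0, 0, 0, -0.13, 1], [-0.12, 0.02, 0, 0, 0, -0.26, 1], [-0.18, 0.03, 0, 0, 0, -0.4, 1], [-0.24, 0.04, 0, 0, 0, -0.53, 1], [-0.3, 0.047, 0, 0, 0, -0.66, 1], [-0.376, 0.047, 0, 0.009, 0, -0.78, 1], [-0.376, 0.047, 0, 0.009, 0, -0.88, 1], [-0.376, 0.047, 0, 0.009, 0, -0.88, 1]]}}

```text
time_s: 9.55
position: [0.453, 0.2176, 0.2223]
tcp_rot: [[-0.865, 0.502, -0.009], [0.502, 0.865, -0.004], [0.006, -0.008, -1.0]]
force: [0.8, 0.4, -1.3]
opening: 0.573
grasp_force: 30.0
```

```bash
python3 -c "
from h import *
s=read_state();print(s['position'],s['opening'],s['joint_positions'].round(0))
print(rel([.48,.15,.225],rot(95.5)),rel([.48,.15,.1],rot(95.5)))"
```

```text
[0.45298248 0.21763871 0.22226871] 0.5731752414649381 [ 13.  23. 101.  -0.  57. -47.]
(array([-0.191, -0.15 , -0.009]), array([-0.008, -0.01 , -0.792])) (array([-0.193, -0.146,  0.408]), array([-0.008, -0.01 , -0.792]))
```

{"method": "step_arm", "body": {"steps": [[-0.04, -0.03, 0, 0, 0, -0.15, 1], [-0.08, -0.06, 0, 0, 0, -0.3, 1], [-0.12, -0.09, 0, 0, 0, -0.45, 1], [-0.16, -0.12, 0, 0, 0, -0.6, 1], [-0.192, -0.148, 0, -0.008, -0.01, -0.72, 1], [-0.192, -0.148, 0, -0.008, -0.01, -0.792, 1], [-0.192, -0.148, 0.1, -0.008, -0.01, -0.792, 1], [-0.192, -0.148, 0.15, -0.008, -0.01, -0.792, 1]]}}

```text
time_s: 10.22
position: [0.4795, 0.1515, 0.1768]
tcp_rot: [[-0.996, -0.095, 0.001], [-0.095, 0.996, 0.001], [-0.001, 0.001, -1.0]]
force: [-1.3, -0.1, -1.3]
opening: 0.57
grasp_force: 30.0
```

```bash
python3 -c "
from h import *
s=read_state();print(s['position'],s['opening'],s['joint_positions'].round(0))
print(rel([.48,.15,.09],rot(95.5)),rel([.48,.15,.085],rot(95.5)))"
```

```text
[0.47954913 0.15149215 0.17680072] 0.5699199056011649 [  5.  27. 104.   0.  49. -91.]
(array([-0.001, -0.005,  0.289]), array([ 0.001,  0.001, -0.002])) (array([-0.001, -0.005,  0.306]), array([ 0.001,  0.001, -0.002]))
```

{"method": "step_arm", "body": {"steps": [[0, 0, 0.08, 0, 0, 0, 1], [0, 0, 0.16, 0, 0, 0, 1], [0, 0, 0.22, 0, 0, 0, 1], [0, 0, 0.27, 0, 0, 0, 1], [0, 0, 0.295, 0, 0, 0, 1], [0, 0, 0.305, 0, 0, 0, 1], [0, 0, 0.31, 0, 0, 0, 1], [0, 0, 0.31, 0, 0, 0, 1]]}}

```text
time_s: 10.88
position: [0.481, 0.1516, 0.0856]
tcp_rot: [[-0.995, -0.097, 0.003], [-0.097, 0.995, 0.001], [-0.003, 0.0, -1.0]]
force: [0.4, 0.1, -0.8]
opening: 0.572
grasp_force: 30.0
```

{"method": "step_arm", "body": {"steps": [[0, 0, 0.004, 0, 0, 0, 1], [0, 0, 0.008, 0, 0, 0, 1], [0, 0, 0.01, 0, 0, 0, 1], [0, 0, 0.01, 0, 0, 0, 1]]}}

```text
time_s: 11.22
position: [0.4816, 0.1514, 0.0834]
tcp_rot: [[-0.995, -0.096, 0.004], [-0.096, 0.995, 0.001], [-0.005, 0.001, -1.0]]
force: [-0.4, 1.4, 3.7]
opening: 0.574
grasp_force: 30.0
```

Contact felt at about 4 N. I'll open part-way and rise.

{"method": "step_arm", "body": {"steps": [[0, 0, 0, 0, 0, 0, -0.5], [0, 0, 0, 0, 0, 0, -0.5], [0, 0, 0, 0, 0, 0, -0.5], [0, 0, 0, 0, 0, 0, -0.5], [0, 0, -0.1, 0, 0, 0, -0.5], [0, 0, -0.22, 0, 0, 0, -0.5], [0, 0, -0.34, 0, 0, 0, -0.5], [0, 0, -0.46, 0, 0, 0, -0.5]]}}

```text
time_s: 11.88
position: [0.4798, 0.1512, 0.2214]
tcp_rot: [[-0.995, -0.097, 0.001], [-0.097, 0.995, 0.0], [-0.001, 0.0, -1.0]]
force: [0.7, -0.1, -0.4]
opening: 0.75
grasp_force: 0.0
```

Run:
```python
from h import *
import cv2
s=read_state();print(s['position'],s['opening'])
o=[]
for n,z in(("scene",.095),("side",.095)):
    c=capture(n);im=c["image"][:,:,::-1]
    o.append(cv2.resize(im[100:300,250:450],None,fx=2,fy=2,interpolation=2));cv2.imwrite(f"pics/{n}1.png",im)
cv2.imwrite("pics/c1.png",np.hstack(o))
R=rot(5.5,25);p=np.array([.481,.152,.088])-.006*R[:,2]
print(p,rel(p-.12*R[:,2],R))
```

```text
[0.47978612 0.15118849 0.22143541] 0.7496265672225343
[0.48075696 0.15452404 0.09343785] (array([0.011, 0.18 , 0.078]), array([ 0.451, -0.421,  1.963]))
```

View pics/c1.png

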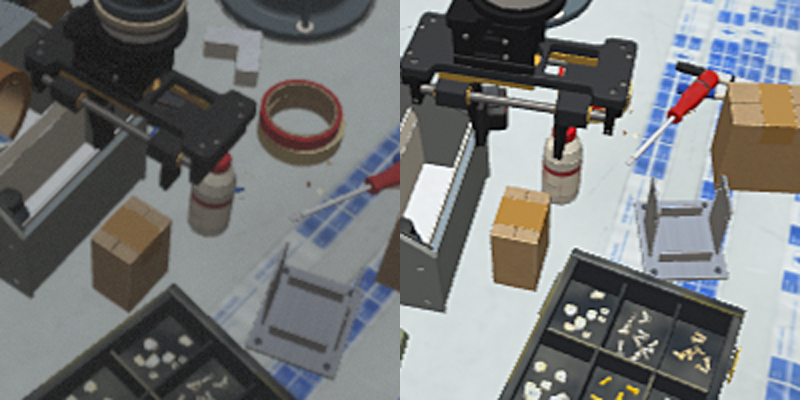

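The parcel stands upright on the bench in front of the box, and the white bottle is undisturbed. Now I'll turn 90° for the end grip.

{"method": "step_arm", "body": {"steps": [[0, 0, -0.03, 0, 0, 0.12, -1], [0, 0, -0.06, 0, 0, 0.28, -1], [0, 0, -0.06, 0, 0, 0.44, -1], [0, 0, -0.06, 0, 0, 0.6, -1], [0, 0, -0.06, 0, 0, 0.76, -1], [0, 0, -0.06, 0, 0, 0.92, -1], [0, 0, -0.06, 0, 0, 1, -1], [0, 0, -0.06, 0, 0, 1, -1]]}}

```text
time_s: 12.65
position: [0.4798, 0.1512, 0.2374]
tcp_rot: [[-0.772, 0.636, 0.0], [0.636, 0.772, 0.0], [0.0, 0.001, -1.0]]
force: [-0.4, 0.4, 0.4]
opening: 0.995
grasp_force: 0.0
```

Run:
```python
from h import *
import cv2
s=read_state();print(s['position'],s['joint_positions'].round(0))
R=rot(5.5,25);p=np.array([.481,.152,.088])-.006*R[:,2]
print(p,rel(p-.12*R[:,2],R))
class C(dict):pass
# check parcel top by tape/brown mask in both fixed views
for n,box in(("scene",(290,190,345,260)),("side",(290,185,330,250))):
    c=capture(n);im=cv2.imread(f"pics/{n}1.png");h=cv2.cvtColor(im,cv2.COLOR_BGR2HSV)
    m=((h[...,0]<25)&(h[...,1]>60)).astype(np.uint8);k=np.zeros_like(m);k[box[1]:box[3],box[0]:box[2]]=1;m*=k
    q=max(cv2.findContours(m,0,2)[0],key=cv2.contourArea);a=cv2.approxPolyDP(q,3,True)[:,0]
    for p_ in a: print(n,p_,onz(c,p_,.095)[:2].round(4),onz(c,p_,0)[:2].round(4))
```

```text
[0.47977211 0.15119879 0.23742963] [  5.  22. 100.   0.  58. -46.]
[0.48075696 0.15452404 0.09343785] (array([0.124, 0.13 , 0.118]), array([ 0.219, -0.527,  0.983]))
scene [317 199] [0.4541 0.1294] [0.4016 0.0832]
scene [296 220] [0.5198 0.1338] [0.4748 0.0881]
scene [297 243] [0.5565 0.1716] [0.5156 0.1302]
scene [313 254] [0.5535 0.2101] [0.5123 0.1731]
scene [333 232] [0.4913 0.2053] [0.4431 0.1677]
scene [334 210] [0.4511 0.1724] [0.3983 0.1311]
side [303 193] [0.4577 0.1256] [0.3869 0.0988]
side [295 217] [0.5225 0.1305] [0.4609 0.1044]
side [297 240] [0.5733 0.1529] [0.519 0.13 ]
side [317 245] [0.572  0.1939] [0.5175 0.1768]
side [325 197] [0.4536 0.1739] [0.3821 0.154 ]
```

{"method": "step_arm", "body": {"steps": [[0.02, 0.02, 0.02, 0.03, -0.08, 0.14, -1], [0.04, 0.04, 0.04, 0.06, -0.15, 0.28, -1], [0.06, 0.06, 0.06, 0.09, -0.23, 0.42, -1], [0.08, 0.08, 0.08, 0.12, -0.3, 0.56, -1], [0.1, 0.1, 0.1, 0.15, -0.37, 0.7, -1], [0.12, 0.13, 0.118, 0.19, -0.46, 0.85, -1], [0.124, 0.133, 0.118, 0.219, -0.527, 0.983, -1], [0.124, 0.133, 0.118, 0.219, -0.527, 0.983, -1]]}}

```text
time_s: 13.42
position: [0.4767, 0.207, 0.2021]
tcp_rot: [[-0.087, 0.995, 0.042], [0.901, 0.096, -0.423], [-0.425, 0.001, -0.905]]
force: [-0.5, 0.2, -0.0]
opening: 1.001
grasp_force: 0.0
```

Run:
```python
from h import *
s=read_state();print(s['position'],s['joint_positions'].round(0))
R=rot(5.5,25);p=np.array([.482,.152,.088])-.006*R[:,2]
print(p,rel(p-.12*R[:,2],R),rel(p,R))
```

```text
[0.47669887 0.2070286  0.202054  ] [ 24.  31.  94. -26.  65.  32.]
[0.48175696 0.15452404 0.09343785] (array([-0.006,  0.   ,  0.002]), array([ 0.002,  0.004, -0.   ])) (array([-0.005, -0.001,  0.402]), array([ 0.002,  0.004, -0.   ]))
```

{"method": "step_arm", "body": {"steps": [[-0.005, 0, 0.1, 0, 0, 0, -1], [-0.005, 0, 0.2, 0, 0, 0, -1], [-0.005, 0, 0.29, 0, 0, 0, -1], [-0.005, 0, 0.36, 0, 0, 0, -1], [-0.005, 0, 0.4, 0, 0, 0, -1], [-0.005, 0, 0.4, 0, 0, 0, -1], [-0.005, 0, 0.4, 0, 0, 0, 1], [-0.005, 0, 0.4, 0, 0, 0, 1]]}}

```text
time_s: 14.08
position: [0.4829, 0.1543, 0.0954]
tcp_rot: [[-0.088, 0.995, 0.044], [0.902, 0.098, -0.42], [-0.422, 0.003, -0.906]]
force: [0.2, -0.0, 0.9]
opening: 0.922
grasp_force: 0.0
```

{"method": "step_arm", "body": {"steps": [[0, 0, 0, 0, 0, 0, 1], [0, 0, 0, 0, 0, 0, 1], [0, 0, 0, 0, 0, 0, 1], [0, 0, 0, 0, 0, 0, 1], [0, 0, 0, 0, 0, 0, 1], [0, 0, 0, 0, 0, 0, 1]]}}

```text
time_s: 14.58
position: [0.4833, 0.1543, 0.0959]
tcp_rot: [[-0.087, 0.995, 0.045], [0.902, 0.098, -0.42], [-0.423, 0.004, -0.906]]
force: [0.8, 1.6, 5.7]
opening: 0.781
grasp_force: 29.9
```

End grip at 68 mm. I'll lift and move above the channel.

Run:
```python
from h import *
s=read_state();R=rot(5.5,25)
g=lambda z:bx(-.087,-.025,z+.0905)-.006*R[:,2]
p=s["position"]
print("lift",rel(p+[0,0,.14],R)); print("above",rel(g(.14),R)); print(g(.01),s["joint_positions"].round(0))
```

```text
lift (array([-0.197,  0.002, -0.423]), array([0.006, 0.   , 0.   ]))
above (array([-0.556, -0.131, -0.256]), array([0.006, 0.   , 0.   ]))
[0.45533348 0.03222736 0.10593785] [ 18.  40. 101. -33.  49.  37.]
```

{"method": "step_arm", "body": {"steps": [[-0.015, 0, -0.033, 0, 0, 0, 1], [-0.05, 0, -0.107, 0, 0, 0, 1], [-0.1, 0, -0.214, 0, 0, 0, 1], [-0.15, 0, -0.321, 0, 0, 0, 1], [-0.197, 0, -0.423, 0, 0, 0, 1], [-0.197, 0, -0.423, 0, 0, 0, 1]]}}

```text
time_s: 15.08
position: [0.485, 0.1548, 0.2413]
tcp_rot: [[-0.083, 0.995, 0.053], [0.903, 0.098, -0.418], [-0.421, 0.013, -0.907]]
force: [0.7, -0.3, 0.4]
opening: 0.781
grasp_force: 29.9
```

Run:
```python
from h import *
s=read_state();R=rot(5.5,25);print(s["opening"],s["force"],s["position"])
g=lambda z:bx(-.087,-.025,z+.0905)-.006*R[:,2]
print("above",rel(g(.14),R))
```

```text
0.7807653700447348 [ 0.74224957 -0.27968925  0.35559168] [0.48495657 0.1548393  0.24134402]
above (array([-0.353, -0.138,  0.182]), array([ 0.017, -0.002, -0.005]))
```

{"method": "step_arm", "body": {"steps": [[-0.06, -0.02, 0.03, 0, 0, 0, 1], [-0.12, -0.05, 0.06, 0, 0, 0, 1], [-0.18, -0.07, 0.09, 0, 0, 0, 1], [-0.24, -0.095, 0.12, 0, 0, 0, 1], [-0.3, -0.12, 0.15, 0, 0, 0, 1], [-0.353, -0.135, 0.17, 0, 0, 0, 1], [-0.353, -0.135, 0.17, 0, 0, 0, 1], [-0.353, -0.135, 0.17, 0, 0, 0, 1]]}}

```text
time_s: 15.75
position: [0.4525, 0.0326, 0.2331]
tcp_rot: [[-0.086, 0.995, 0.041], [0.902, 0.095, -0.42], [-0.422, 0.001, -0.907]]
force: [0.2, -0.2, -0.7]
opening: 0.781
grasp_force: 29.9
```

Run:
```python
from h import *
import cv2
s=read_state();R=rot(5.5,25);print(s["opening"],s["force"],s["position"],s["joint_positions"].round(0))
g=lambda z:bx(-.087,-.025,z+.0905)-.006*R[:,2]
print("above",rel(g(.14),R),"down",rel(g(.02),R))
o=[]
for n in("scene","side"):
    im=capture(n)["image"][:,:,::-1];o.append(cv2.resize(im[60:260,190:390],None,fx=2,fy=2,interpolation=2))
cv2.imwrite("pics/c2.png",np.hstack(o))
```

```text
0.7805135223883751 [ 0.19288222 -0.19484859 -0.71629553] [0.45245543 0.03262182 0.23312241] [  5.  22. 107. -31.  55.  18.]
above (array([-0.006,  0.009, -0.008]), array([ 0.   , -0.001, -0.001])) down (array([0.163, 0.009, 0.355]), array([ 0.   , -0.001, -0.001]))
```

View pics/c2.png

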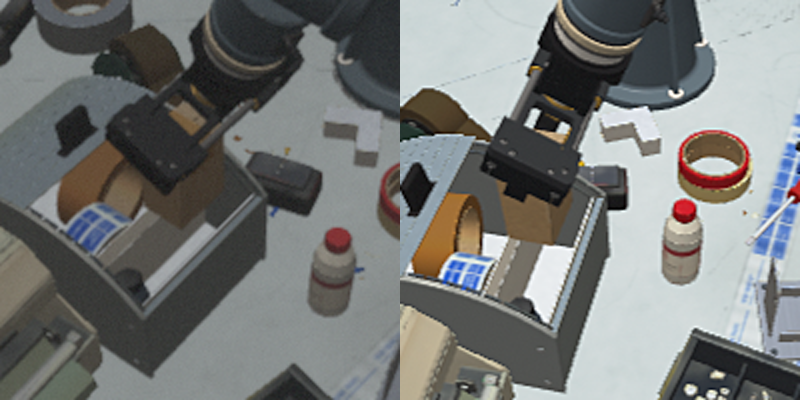

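The parcel hangs upright above the channel, with its nearest bottom corner at scene (280,176) and side (266.5,181). I'll check that corner by triangulation.

Run:
```python
from h import *
C=cams();a=np.radians(BYAW);X=np.array([np.sin(a),-np.cos(a),0]);Y=np.array([np.cos(a),np.sin(a),0])
p,e=tri([ray(C["scene"],(280,176)),ray(C["side"],(266.5,181))]);print(p,e,"box",(p-BO)@X,(p-BO)@Y,"expect -.1125 .009 .1375")
for n,u in(("scene",(280,176)),("side",(266.5,181))):
    q=onz(C[n],u,.1375);print(n,(q-BO)@X,(q-BO)@Y)
```

```text
[0.48461976 0.05703779 0.13794981] 0.0016620411612581047 box -0.11142495451679271 0.0065294305590783835 expect -.1125 .009 .1375
scene -0.11264108453521522 0.00782104604313039
side -0.11002539161500006 0.004407604964116858
```

The corner is within 1–2 mm of expected. I'll lower it into the channel.

{"method": "step_arm", "body": {"steps": [[0.02, 0.009, 0.05, 0, 0, 0, 1], [0.045, 0.009, 0.1, 0, 0, 0, 1], [0.07, 0.009, 0.152, 0, 0, 0, 1], [0.09, 0.009, 0.197, 0, 0, 0, 1], [0.11, 0.009, 0.24, 0, 0, 0, 1], [0.13, 0.009, 0.284, 0, 0, 0, 1], [0.145, 0.009, 0.316, 0, 0, 0, 1], [0.155, 0.009, 0.338, 0, 0, 0, 1]]}}

```text
time_s: 16.62
position: [0.4562, 0.0334, 0.1206]
tcp_rot: [[-0.089, 0.995, 0.042], [0.902, 0.099, -0.42], [-0.423, 0.001, -0.906]]
force: [0.1, -0.2, -0.7]
opening: 0.779
grasp_force: 29.9
```

Run:
```python
from h import *
s=read_state();R=rot(5.5,25);print(s["opening"],s["force"],s["moment"],s["position"],s["joint_positions"].round(0))
g=lambda z:bx(-.087,-.025,z+.0905)-.006*R[:,2]
for z in(.014,.010,.008):print(z,rel(g(z),R))
```

```text
0.7789276505090045 [ 0.06039252 -0.1528469  -0.66439556] [0.23998931 0.15236825 0.0053495 ] [0.45622937 0.03341047 0.1206005 ] [  5.  34. 112. -40.  41.  31.]
0.014 (array([ 0.012, -0.003,  0.034]), array([ 0.002, -0.   ,  0.003]))
0.01 (array([ 0.017, -0.003,  0.046]), array([ 0.002, -0.   ,  0.003]))
0.008 (array([ 0.02 , -0.003,  0.052]), array([ 0.002, -0.   ,  0.003]))
```

{"method": "step_arm", "body": {"steps": [[0.004, 0, 0.012, 0, 0, 0, 1], [0.008, 0, 0.024, 0, 0, 0, 1], [0.012, 0, 0.034, 0, 0, 0, 1], [0.015, 0, 0.04, 0, 0, 0, 1], [0.017, 0, 0.046, 0, 0, 0, 1], [0.017, 0, 0.046, 0, 0, 0, 1]]}}

```text
time_s: 17.12
position: [0.4564, 0.0314, 0.1072]
tcp_rot: [[-0.087, 0.995, 0.043], [0.902, 0.097, -0.421], [-0.423, 0.002, -0.906]]
force: [0.5, -0.3, -0.6]
opening: 0.777
grasp_force: 29.9
```

{"method": "step_arm", "body": {"steps": [[0.002, 0, 0.005, 0, 0, 0, 1], [0.003, 0, 0.008, 0, 0, 0, 1], [0.004, 0, 0.01, 0, 0, 0, 1], [0.004, 0, 0.01, 0, 0, 0, 1]]}}

```text
time_s: 17.45
position: [0.457, 0.031, 0.1056]
tcp_rot: [[-0.087, 0.995, 0.045], [0.901, 0.097, -0.422], [-0.425, 0.004, -0.905]]
force: [-0.8, 3.4, 10.9]
opening: 0.776
grasp_force: 30.0
```

Seated on the floor (11 N). I'll release and back out.

{"method": "step_arm", "body": {"steps": [[0, 0, 0, 0, 0, 0, -0.9], [0, 0, 0, 0, 0, 0, -0.9], [0, 0, 0, 0, 0, 0, -0.9], [0, 0, 0, 0, 0, 0, -0.9], [0, 0, -0.05, 0, 0, 0, -0.9], [0, 0, -0.15, 0, 0, 0, -0.9], [0, 0, -0.28, 0, 0, 0, -0.9], [0, 0, -0.4, 0, 0, 0, -0.9]]}}

```text
time_s: 18.12
position: [0.4505, 0.0821, 0.2134]
tcp_rot: [[-0.088, 0.995, 0.04], [0.902, 0.097, -0.42], [-0.422, -0.001, -0.906]]
force: [1.3, -0.3, -0.1]
opening: 0.948
grasp_force: 0.0
```

Run:
```python
from h import *
import cv2
s=read_state();print(s["opening"],s["force"],s["position"],s["joint_positions"].round(0))
print(rel([.475,.125,.33],rot(5.5)),rel(*pullpose(-8,.33)))
```

```text
0.947537350830108 [ 1.29069667 -0.28216803 -0.10389777] [0.45048167 0.08207296 0.21341077] [ 11.  25. 106. -30.  56.  24.]
(array([-0.042,  0.095, -0.409]), array([-0.001,  0.555,  0.001])) (array([-0.664,  0.08 ,  0.04 ]), array([-0.001,  0.733,  0.001]))
```

{"method": "step_arm", "body": {"steps": [[-0.01, 0.02, -0.1, 0, 0.1, 0, -1], [-0.02, 0.04, -0.2, 0, 0.22, 0, -1], [-0.03, 0.07, -0.3, 0, 0.35, 0, -1], [-0.042, 0.095, -0.4, 0, 0.48, 0, -1], [-0.042, 0.095, -0.409, 0, 0.555, 0, -1], [-0.042, 0.095, -0.409, 0, 0.555, 0, -1]]}}

```text
time_s: 18.62
position: [0.4772, 0.1234, 0.3316]
tcp_rot: [[-0.095, 0.995, 0.007], [0.996, 0.095, 0.0], [-0.0, 0.007, -1.0]]
force: [-0.3, -0.5, 0.2]
opening: 1.0
grasp_force: 0.0
```

Run:
```python
from h import *
import cv2
s=read_state();c=capture("wrist");np.save("w4.npy",wristT(c,s));im=c["image"][:,:,::-1]
cv2.imwrite("pics/w4.png",im)
o=[cv2.resize(im[170:270,200:440],(720,300),interpolation=2)]
b=[cv2.resize(capture(n)["image"][90:240,190:370,::-1],(360,300),interpolation=2) for n in("scene","side")]
cv2.imwrite("pics/c3.png",np.vstack(o+[np.hstack(b)]))
print(s["position"],rel(*pullpose(-8,.33)),rel(*pullpose(-8,.24)))
```

```text
[0.4771918  0.12342354 0.33159691] (array([-0.751, -0.012,  0.138]), array([-0.002,  0.18 ,  0.001])) (array([-0.709, -0.012,  0.435]), array([-0.002,  0.18 ,  0.001]))
```

View pics/c3.png

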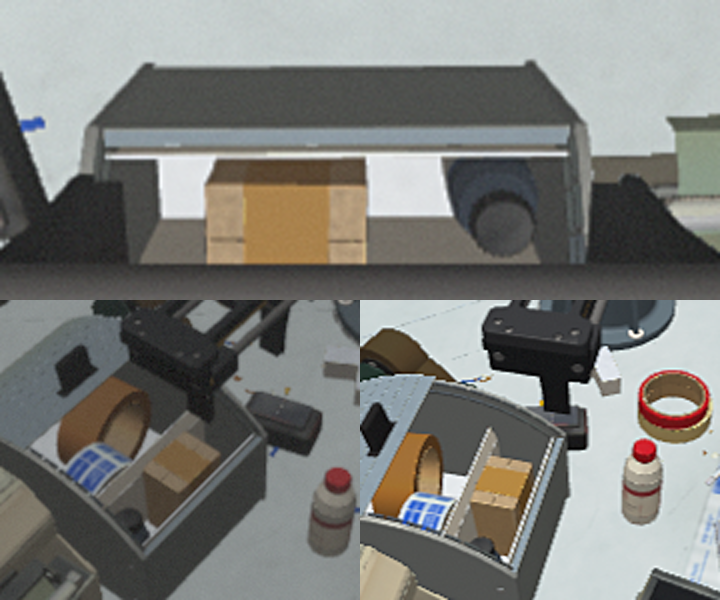

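The parcel stands upright in the channel between the bottle and the -y cheek, and both bottles are standing. Now to the pull.

{"method": "step_arm", "body": {"steps": [[-0.12, 0, 0.02, 0, 0.06, 0, -1], [-0.24, 0, 0.04, 0, 0.12, 0, -1], [-0.36, -0.01, 0.06, 0, 0.18, 0, -1], [-0.48, -0.01, 0.08, 0, 0.18, 0, -1], [-0.6, -0.01, 0.1, 0, 0.18, 0, -1], [-0.7, -0.012, 0.13, 0, 0.18, 0, -1], [-0.751, -0.012, 0.138, 0, 0.18, 0, -1], [-0.751, -0.012, 0.138, 0, 0.18, 0, -1]]}}

```text
time_s: 19.43
position: [0.4933, -0.1022, 0.2853]
tcp_rot: [[-0.093, 0.996, -0.016], [0.986, 0.094, 0.14], [0.141, -0.003, -0.99]]
force: [0.1, 0.8, -0.4]
opening: 0.999
grasp_force: 0.0
```

```bash
python3 -c "
from h import *
arc();print(rel(*pullpose(-8,.33)),rel(*pullpose(-8,.24)))"
```

```text
19.4333 [ 0.4933 -0.1022  0.2853] [ 0.1  0.8 -0.4] r 0.3288 fwd -8.38 lean -8.1 0.9987606440220997
(array([ 0.007, -0.003, -0.004]), array([-0.004, -0.002, -0.003])) (array([ 0.007, -0.002,  0.296]), array([-0.004, -0.002, -0.003]))
```

{"method": "step_arm", "body": {"steps": [[0.006, -0.002, 0.1, 0, 0, 0, -1], [0.006, -0.002, 0.2, 0, 0, 0, -1], [0.006, -0.002, 0.27, 0, 0, 0, -1], [0.006, -0.002, 0.295, 0, 0, 0, -1], [0.006, -0.002, 0.295, 0, 0, 0, 1], [0.006, -0.002, 0.295, 0, 0, 0, 1], [0.006, -0.002, 0.295, 0, 0, 0, 1], [0.006, -0.002, 0.295, 0, 0, 0, 1]]}}

```text
time_s: 20.1
position: [0.493, -0.086, 0.2019]
tcp_rot: [[-0.097, 0.995, -0.009], [0.986, 0.098, 0.138], [0.139, 0.004, -0.99]]
force: [0.1, -0.0, 0.9]
opening: 0.783
grasp_force: 0.0
```

{"method": "step_arm", "body": {"steps": [[0, 0, 0, 0, 0, 0, 1], [0, 0, 0, 0, 0, 0, 1], [0, 0, 0, 0, 0, 0, 1], [0, 0, 0, 0, 0, 0, 1], [0, 0, 0, 0, 0, 0, 1], [0, 0, 0, 0, 0, 0, 1], [0, 0, 0, 0, 0, 0, 1], [0, 0, 0, 0, 0, 0, 1]]}}

```text
time_s: 20.77
position: [0.4911, -0.086, 0.2009]
tcp_rot: [[-0.097, 0.995, -0.014], [0.985, 0.098, 0.139], [0.14, -0.0, -0.99]]
force: [-5.4, -1.6, 4.7]
opening: 0.46
grasp_force: 30.0
```

```bash
python3 -c "
from h import *
arc()
for f in(16,39,40.5): print(f,rel(*pullpose(f,.24)))"
```

```text
20.7667 [ 0.4911 -0.086   0.2009] [-5.4 -1.6  4.7] r 0.2429 fwd -7.46 lean -8.06 0.4595597520033283
16 (array([ 0.318, -0.   ,  0.079]), array([-0.   , -0.535,  0.003]))
39 (array([0.577, 0.001, 0.265]), array([ 0.   , -1.046,  0.003]))
40.5 (array([0.591, 0.001, 0.28 ]), array([ 0.   , -1.079,  0.003]))
```

{"method": "step_arm", "body": {"steps": [[0.042, 0, 0.002, 0, -0.067, 0, 1], [0.084, 0, 0.006, 0, -0.133, 0, 1], [0.125, 0, 0.012, 0, -0.2, 0, 1], [0.166, 0, 0.02, 0, -0.267, 0, 1], [0.207, 0, 0.03, 0, -0.333, 0, 1], [0.247, 0, 0.042, 0, -0.4, 0, 1], [0.287, 0, 0.057, 0, -0.467, 0, 1], [0.325, 0, 0.073, 0, -0.533, 0, 1]]}}

```text
time_s: 21.43
position: [0.4813, 0.013, 0.1929]
tcp_rot: [[-0.093, 0.995, 0.027], [0.956, 0.097, -0.277], [-0.278, -0.0, -0.96]]
force: [-2.7, -6.0, -1.3]
opening: 0.456
grasp_force: 30.0
```

```bash
python3 -c "
from h import *
arc()
for f in(39,40.5): print(f,rel(*pullpose(f,.24)))"
```

```text
21.4333 [0.4813 0.013  0.1929] [-2.7 -6.  -1.3] r 0.2426 fwd 16.25 lean 16.16 0.4559084856102077
39 (array([0.309, 0.   , 0.072]), array([ 0.   , -0.508,  0.001]))
40.5 (array([0.328, 0.   , 0.08 ]), array([ 0.   , -0.541,  0.001]))
```

{"method": "step_arm", "body": {"steps": [[0.042, 0, 0.001, 0, -0.067, 0, 1], [0.084, 0, 0.004, 0, -0.133, 0, 1], [0.125, 0, 0.01, 0, -0.2, 0, 1], [0.166, 0, 0.018, 0, -0.267, 0, 1], [0.207, 0, 0.028, 0, -0.333, 0, 1], [0.247, 0, 0.04, 0, -0.4, 0, 1], [0.287, 0, 0.055, 0, -0.467, 0, 1], [0.309, 0, 0.066, 0, -0.505, 0, 1]]}}

```text
time_s: 22.1
position: [0.473, 0.0978, 0.1479]
tcp_rot: [[-0.075, 0.995, 0.06], [0.775, 0.096, -0.624], [-0.627, -0.0, -0.779]]
force: [-4.4, 3.5, 10.2]
opening: 0.455
grasp_force: 30.0
```

```bash
python3 -c "
from h import *
arc()
for f in(39,40.5,42): print(f,rel(*pullpose(f,.2415)))"
```

```text
22.1 [0.473  0.0978 0.1479] [-4.4  3.5 10.2] r 0.2424 fwd 39.18 lean 38.84 0.4548109417453827
39 (array([-0.003,  0.   ,  0.003]), array([ 0.   , -0.004,  0.001]))
40.5 (array([0.018, 0.   , 0.003]), array([ 0.   , -0.037,  0.001]))
42 (array([0.04 , 0.   , 0.004]), array([ 0.   , -0.07 ,  0.001]))
```

At 39°. I'll press a little further to confirm the stop.

{"method": "step_arm", "body": {"steps": [[0.008, 0, 0.001, 0, -0.012, 0, 1], [0.016, 0, 0.002, 0, -0.025, 0, 1], [0.02, 0, 0.003, 0, -0.025, 0, 1], [0.02, 0, 0.003, 0, -0.025, 0, 1]]}}

```text
time_s: 22.43
position: [0.4729, 0.0993, 0.1465]
tcp_rot: [[-0.074, 0.995, 0.061], [0.76, 0.096, -0.643], [-0.646, -0.001, -0.763]]
force: [-4.8, -1.6, 17.8]
opening: 0.452
grasp_force: 30.0
```

```bash
python3 -c "
from h import *
arc()"
```

```text
22.4333 [0.4729 0.0993 0.1465] [-4.8 -1.6 17.8] r 0.2423 fwd 39.67 lean 40.23 0.452471046774864
```

{"method": "step_arm", "body": {"steps": [[0.008, 0, -0.002, 0, 0, 0, 1], [0.014, 0, -0.004, 0, 0, 0, 1], [0.014, 0, -0.004, 0, 0, 0, 1]]}}

```text
time_s: 22.68
position: [0.4728, 0.0997, 0.1462]
tcp_rot: [[-0.074, 0.995, 0.06], [0.754, 0.096, -0.649], [-0.652, -0.003, -0.758]]
force: [-1.2, -14.5, 16.9]
opening: 0.459
grasp_force: 30.0
```

```bash
python3 -c "
from h import *
arc()"
```

```text
22.6833 [0.4728 0.0997 0.1462] [ -1.2 -14.5  16.9] r 0.2423 fwd 39.77 lean 40.71 0.4585155418677938
```

Hard stop: 4 mm more command gave only 0.1° and 22 N along the arc. The cover is home, so I'll release and back off radially.

{"method": "step_arm", "body": {"steps": [[0, 0, 0, 0, 0, 0, -0.6], [0, 0, 0, 0, 0, 0, -0.6], [0, 0, 0, 0, 0, 0, -0.6], [0, 0, 0, 0, 0, 0, -0.6], [0, 0, -0.05, 0, 0, 0, -0.6], [0, 0, -0.15, 0, 0, 0, -0.6], [0, 0, -0.28, 0, 0, 0, -0.6], [0, 0, -0.4, 0, 0, 0, -0.6]]}}

```text
time_s: 23.35
position: [0.4655, 0.1823, 0.2345]
tcp_rot: [[-0.075, 0.995, 0.062], [0.766, 0.097, -0.636], [-0.639, 0.0, -0.769]]
force: [0.8, 1.0, -0.4]
opening: 0.795
grasp_force: 0.0
```

{"method": "step_arm", "body": {"steps": [[0, 0, -0.1, 0, 0, 0, -0.6], [0, 0, -0.2, 0, 0, 0, -0.6], [0, 0, -0.2, 0, 0, 0, -0.6], [0, 0, -0.2, 0, 0, 0, -0.6]]}}

```text
time_s: 23.68
position: [0.4625, 0.2209, 0.2809]
tcp_rot: [[-0.074, 0.995, 0.067], [0.766, 0.1, -0.635], [-0.638, 0.005, -0.77]]
force: [-0.3, -0.1, -0.9]
opening: 0.801
grasp_force: 0.0
```

Run:
```python
from h import *
import cv2
arc()
# numeric check: slat leading edge/pull in wrist view, white bottle cap
s=read_state();c=capture("wrist");T=wristT(c,s);im=c["image"][:,:,::-1];cv2.imwrite("pics/w5.png",im)
C=cams();P=[]
for n in C:
    h=cv2.cvtColor(C[n]["image"],cv2.COLOR_RGB2HSV);m=(((h[...,0]<6)|(h[...,0]>174))&(h[...,1]>150)&(h[...,2]>90)).astype(np.uint8)
    w=bx(0,0,0);k,_,st,ce=cv2.connectedComponentsWithStats(m)
    ok=[(onz(C[n],ce[i],.112)[:2].round(3),st[i][4]) for i in range(1,k) if st[i][4]>20];print(n,ok)
# grey profile through mid-width of cover in the side view: expected leading rail/pull points
for n in C:
    Tm=np.linalg.inv(C[n]["world_from_camera"]);f=200/np.tan(np.radians(C[n]["vertical_fov"]/2))
    g=cv2.cvtColor(C[n]["image"],cv2.COLOR_RGB2GRAY);v=[]
    for fw in range(20,45):
        a=np.radians(fw);q=Tm[:3,:3]@bx(-.203*np.sin(a),.06,.203*np.cos(a)-.04)+Tm[:3,3]
        v.append((fw,int(g[int(round(f*q[1]/q[2]+C[n]["cy"])),int(round(f*q[0]/q[2]+C[n]["cx"]))])))
    print(n,v)
```

```text
23.6833 [0.4625 0.2209 0.2809] [-0.3 -0.1 -0.9] r 0.4236 fwd 40.77 lean 39.66 0.8008211755402993
scene [(array([ 0.536, -0.9  ]), np.int32(114)), (array([ 0.284, -0.597]), np.int32(67)), (array([-0.606,  0.334]), np.int32(83)), (array([ 0.495, -0.786]), np.int32(40)), (array([ 0.373, -0.63 ]), np.int32(166)), (array([ 0.63 , -0.778]), np.int32(79)), (array([0.215, 0.327]), np.int32(67)), (array([0.258, 0.311]), np.int32(133))]
side [(array([-0.009, -0.515]), np.int32(50)), (array([ 0.31 , -0.662]), np.int32(3494)), (array([0.311, 0.158]), np.int32(130)), (array([0.259, 0.3  ]), np.int32(130)), (array([0.378, 0.164]), np.int32(83))]
scene [(20, 129), (21, 159), (22, 160), (23, 124), (24, 157), (25, 162), (26, 151), (27, 158), (28, 156), (29, 158), (30, 131), (31, 156), (32, 159), (33, 133), (34, 157), (35, 155), (36, 147), (37, 67), (38, 69), (39, 70), (40, 65), (41, 85), (42, 106), (43, 59), (44, 63)]
side [(20, 218), (21, 224), (22, 230), (23, 161), (24, 224), (25, 227), (26, 159), (27, 231), (28, 223), (29, 206), (30, 186), (31, 224), (32, 224), (33, 193), (34, 224), (35, 222), (36, 164), (37, 79), (38, 87), (39, 88), (40, 82), (41, 126), (42, 159), (43, 60), (44, 72)]
```

The cover is home: the slat edge is at 36.5° and the rail spans 37–41°, meeting the panel. The white bottle has not moved and the arm is clear, so I'll hand in.

```bash
python3 -c "
from rig import *
print(hand_in())"
```

```text
the job is handed in; nothing more can be done
None
```

The job is handed in: the parcel stands upright on the channel floor beside the blue bottle, the cover is rolled fully home, both bottles were left where they stood, and it took about 24 s of the 72 s allowed.

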